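# Lock the filling tube into the cake filler

### The job

Take the filling tube with the blue collar out of the rack and push it straight down into the brass push-fit socket of the cake filler until it clicks home, pressing firmly but without forcing the socket down. Then, still holding the tube, pull it gently upward so that the socket lifts a little on its spring, which proves that it is locked, and let go, leaving the tube upright in the socket and the other tubes and the jar where they are.

Things in the scene. Friction and masses are not known exactly. Their poses are not given: they have to be found in the camera images.
- tube_blue_mid (a point): the filling tube to fit (steel, 128 mm long, 0.11 to 0.18 kg), hanging upright in a rack hole: point on its axis at the height to grip its blue collar, a smooth cylinder 26 mm wide that reaches from 24 mm below this point to 16 mm above it; any yaw will do. z up along the tube. A nozzle 8 to 14 mm wide ends 30 mm above it. Once locked this point is 30 to 49 mm above the socket's mouth
- tube_blue_tip (a point): centre of the lower end of the blue-collared tube, 98 mm below its grip point. From here up: a tip 14 mm wide with a chamfer, a ridge tapering to 20 mm, a groove, then a shank 20 mm wide up to a flange (32 mm wide, 3 mm thick) just under the collar, its underside 71 mm above the tip
- tube_red_mid (a point): the red-collared filling tube, identical but for its red collar: the centre of its collar. Not to be used: it stays hanging in the rack
- tube_green_mid (a point): the green-collared filling tube, identical but for its green collar: the centre of its collar. Not to be used: it stays hanging in the rack
- rack: fixed tube rack, white plate 70 x 220 mm, its top 78 mm above the table: centre of its underside. Its y axis runs along the row of three holes (23 mm wide, 70 mm apart, plate 12 mm thick); which tube hangs where varies. Tubes hang by their flange, grip point 27 mm above the plate; lifting by 75 mm clears it. Fingers that close along the rack's x axis, across the row, have free room
- filler: the cake filler, a white machine fixed on the table; origin under the socket, z up. Its deck is 72 mm above the table and spans 65 mm either side of the socket; its steel hopper, 144 mm wide and 223 mm tall, stands 170 mm from the socket on the filler's -y side
- coupling (a point): nominal centre of the mouth of the brass push-fit socket (flared ring 43 mm wide outside), fixed to the filler, in the plane of the ring's upper edge. The ring floats sideways in its gland: it lies up to 2.5 mm off this point in the filler's x and in its y, and slides sideways under 0.5 N. The mouth is 36 mm wide and funnels down over 10 mm into the bore. A tube easing in centres the ring
- bore (a point): nominal centre of the lower end of the bore (23 mm wide, 12 mm long), 22 mm below the mouth. Unseen spring catches lie below, at a depth that varies by 18 mm. Entering takes 0 to 3 N; at the catches it climbs to 8 to 13 N, eases, climbs again as the valve gives, and clicks home some 6 mm after that first easing; then it rises steeply. 15 to 17 N always locks; over 20 N is too much
- socket (a joint): height of the brass socket on its own spring (5 N per mm), in m: 0 at rest, negative pressed down (stop at -0.008), positive pulled up (stop at +0.004). Below -0.004 (20 N) it is being forced. A pull of 8 N on a locked tube lifts it by about 0.0015; +0.001 is enough to prove the lock
- valve (a joint): travel of the spring valve at the bottom of the socket, in m: 0 when free, grows as the tube's end presses it down; about 0.004 when the tube is locked (the catches hold it there against its spring, some 6 N), 0.005 at its stop; springs back to 0 if the tube is not locked. A locked tube cannot be pulled out
- jar: closed glass jar with a red cap, 64 mm wide, 90 mm tall: centre of its underside
Things that resemble listed ones, but are neither listed nor needed, are in the scene too. Leave any purple look-alike of the part that bears tube_red_mid alone. What is shaped like the part that bears tube_green_mid but orange is not meant.

How it is judged:
By the outcome, as a careful person would: the job done as asked, in the order asked, and still so for the second after the job is handed in, with the robot touching nothing.
It also fails if it takes over 51 s, if anything falls off the work surface, if the arm or the gripper's body presses on something with over 40 N, if the wrist force passes 120 N, or if a joint passes its speed limit or range.

### The arm

A 6-joint arm with a two-finger parallel gripper is mounted at the origin on the work surface. World frame = base frame: x ahead of the robot, y to its left, z up, the work surface at z = 0. Lengths are in m, angles in rad, forces in N, time in s.
With the tool pointing down it reaches from about 0.375 to 0.9 m from the base axis. Payload 3.1 kg.
Tool frame: the origin (TCP) lies between the finger pads; the fingertips stand 22 mm ahead of it and the grasp point (between the pads) lies 3 mm ahead of it; z points along the fingers, y is the direction in which the jaws open and shut (so a half turn about z gives the same grasp; the last joint's range is limited). The gripper opens to 87 mm and grips with 3 to 60 N. Pads are 19 mm wide; open, the fingers measure 117 mm over their backs; the gripper's body (75 mm by 190 mm) begins 51 mm behind the grasp point.
Start: joints at [1.008, 0.527, 1.433, -0, 1.181, -0.178], TCP at [0.235, 0.579, 0.245] pointing down, gripper open.
Joint ranges: [-3.08, 3.08], [-0.75, 2.2], [0.22, 2.44], [-1.43, 4.57], [0, 2.65], [-2.85, 2.85]. Speed limits (rad/s): [2.79, 2.79, 3.14, 3.14, 3.14, 3.14].

### API

Orientations are given as a unit quaternion [x, y, z, w].
In Python, from rig import get_obs, camera, get_calibration, hand_in, search_frame gives the robot as it stands.
- The arm moves only by the shell command python3 -m jog 'ROWS' [FORCE]. ROWS is JSON, a list of rows, each an object with "grip": the closure in counts, from 0 (fully open) to 255 (shut); "travel": the shift along the world's x, y, z in cm, a list of three; "twist": the turn about the world's z in degrees. A call has 1 to 8 rows; each row shifts and turns the commanded pose from where the row before left it; what a row does not reach is not made up. A row lasts 1/10 s, in which the tool goes at most 50 mm and 8.59 degrees, less where a joint would pass 70% of its speed; a pose out of reach is approached as far as the arm can. A call is refused whole if a number of a shift passes 5 or a number of a turn 8.59, either way. A call with a gripper value outside its range is refused whole. The fingers move at their own pace and stop on an object; FORCE is the grip in N (left out, the last holds). Time passes only in rows, so rows that do not move let the fingers close. It gives the time, the measured TCP pose, the force and the opening at its end, in the units of the state.
- get_obs(): the state, without advancing time (a new reading comes with each control period).
- camera(name): name is "scene" or "top" or "wrist"; returns the picture (384x512x3 uint8, red, green, blue); there is no depth.
- get_calibration(name): a dict with "fx", "fy", "cx", "cy" (pixels), "k1" (the pictures are not rectified: a ray, as slopes to the right and down, at radius r is drawn at 1 + k1 r^2 times it, then the intrinsics apply), "R" (3x3) and "t" (3): a world point X has camera coordinates R X + t; the wrist camera has in their place "T_tool_cam" (4x4, takes a point from camera to tool coordinates, whose origin is the TCP and whose axes are the flange's). Camera axes: x right, y down, z forward; pixel columns grow to the right and rows downward; lengths in m; the calibration is good to about 2 mm. A picture is of the moment at which its call begins: read the wrist's pose just before it. get_calibration takes no time and is no camera call.
- hand_in(): hands the job in, once; it reports no verdict.
Trained networks look in the newest picture that a camera, given by its name, has taken for a name from the list of things; names that differ only in an ending like _2 or _b are one class to them, and where a whole thing is asked for, a point or a joint stands for the part that bears it (a point fixed in the world has none). Each returns a list of dicts, best first, with "p" (0 to 1); they miss things now and then, are a little off and sometimes report something else, mostly with a low value. They report only what shows in the picture. A call takes as long as a camera call. They do not tell look-alikes from the thing itself.
- search_frame(target, camera): "at" ([x, y, z] in m, in world coordinates, good to about 4 mm: the middle of the surface that is visible of it).
The state is a dict: "time": time; "q": joint angles; "joint_velocities": joint speeds; "joint_torque": joint torques, N m; "position": TCP position; "tool_rot": TCP orientation; "ft_force": force on the tool from outside, world axes, zero at the start; "moment": the same for the moment, N m; "grip_width": finger opening in m.
Only numpy, scipy, OpenCV 4.12 (cv2) and the standard library are available. Lean on these libraries where they do the work, as an engineer would, in place of code of your own. Each camera call takes 0.05 s, during which the arm holds its last target. There are 200 camera calls.

## Working session

There is one attempt and no reset: what is moved stays moved. The work goes in short steps, Python scripts to look and compute and a shell command to move; the robot and the scene stay as the last step left them, time stands still between calls to the robot, and variables do not carry over. Pictures are saved under pics/ and viewed, about 8 in all and at most 12, crops included, and the job is handed in when it is done.

```bash
ls; mkdir -p pics
cat > h.py <<'E'
import numpy as np,cv2
from rig import *
def snap(n,f,crop=None,s=1):
    im=camera(n); 
    if crop: im=im[crop[1]:crop[3],crop[0]:crop[2]]
    im=cv2.resize(im,None,fx=s,fy=s,interpolation=cv2.INTER_CUBIC)
    cv2.imwrite('pics/'+f,im[:,:,::-1].copy())
def see(t,c):
    for d in search_frame(t,c)[:6]: print(t,c,round(d['p'],2),np.round(d['at'],4))
E
python3 - <<'E'
from h import *
a=camera('scene');b=camera('top')
cv2.imwrite('pics/a.png',cv2.resize(np.vstack([a,b])[:,:,::-1],(400,600)) if 0 else cv2.resize(np.hstack([a,b])[:,:,::-1].copy(),(800,300)))
cv2.imwrite('pics/top.png',b[:,:,::-1].copy());cv2.imwrite('pics/scene.png',a[:,:,::-1].copy())
for t in ['tube_blue_mid','tube_red_mid','tube_green_mid','rack','filler','coupling','jar']:
    see(t,'top')
for t in ['tube_blue_mid','coupling','socket','rack']:see(t,'scene')
o=get_obs();print(o['time'],o['position'],o['tool_rot'],o['ft_force'],o['grip_width'])
E
```

```text
pics
tube_blue_mid top 0.47 [0.5805 0.0988 0.1152]
tube_red_mid top 0.85 [0.4846 0.3289 0.1058]
tube_red_mid top 0.61 [0.5427 0.2298 0.1199]
tube_green_mid top 0.49 [0.56   0.1708 0.119 ]
tube_green_mid top 0.47 [0.6705 0.1174 0.1164]
rack top 0.94 [0.5618 0.1606 0.0733]
filler top 0.78 [ 0.4984 -0.315   0.0731]
coupling top 0.87 [ 0.4965 -0.3146  0.0714]
jar top 0.85 [ 0.6965 -0.0352  0.0937]
jar top 0.54 [ 0.4975 -0.3137  0.0704]
tube_blue_mid scene 0.77 [0.5871 0.1066 0.1041]
coupling scene 0.67 [ 0.5267 -0.3232  0.0724]
rack scene 0.85 [0.5696 0.1798 0.0824]
0.65 [0.23459097 0.57930371 0.24458801] [1.91218912e-01 9.81547414e-01 3.49429716e-05 1.15081635e-05] [ 1.01624439 -0.63482416 -0.54735032] 0.08697397738606856
```

View pics/top.png

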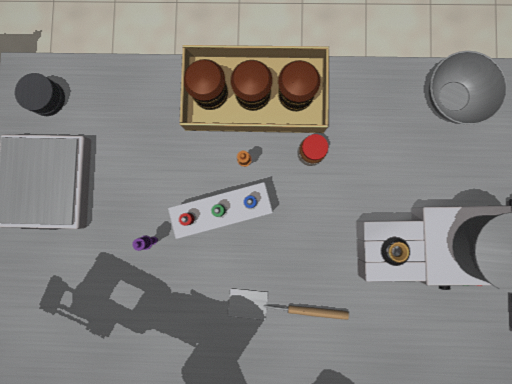

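View pics/scene.png

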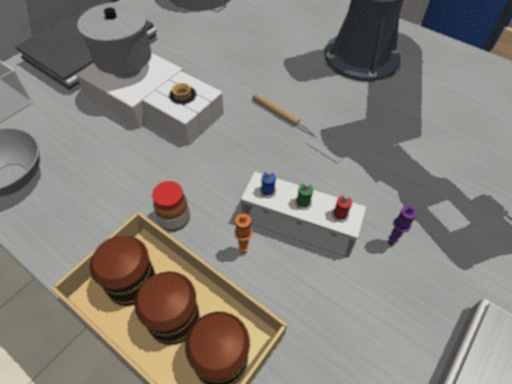

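The top view shows blue at about (250,202), green (218,211) and red (186,219) in the rack. The brass ring is at (396,251), with the hopper to its right (world -y). The scene view agrees, and the purple and orange look-alikes stand outside the rack. Next I compute the positions from pixels.

```bash
cat >> h.py <<'E'
def ray(n,u,v,o=None):
    c=get_calibration(n)
    d=np.array([(u-c['cx'])/c['fx'],(v-c['cy'])/c['fy']])
    s=d.copy()
    for _ in range(20): s=d/(1+c['k1']*(s@s))
    r=np.array([*s,1.])
    if 'T_tool_cam' in c:
        from scipy.spatial.transform import Rotation as Q
        T=np.array(c['T_tool_cam']);R=Q.from_quat(o['tool_rot']).as_matrix()
        return R@T[:3,3]+o['position'],R@T[:3,:3]@r
    R=np.array(c['R']);return -R.T@np.array(c['t']),R.T@r
def atz(n,u,v,z,o=None):
    p,d=ray(n,u,v,o);return np.round(p+d*(z-p[2])/d[2],4)
E
python3 - <<'E'
from h import *
for n in ['top','scene']:
    im=cv2.imread(f'pics/{n}.png').astype(int)
    b,g,r=im[...,0],im[...,1],im[...,2]
    m=((b>90)&(b-r>60)&(b-g>40)).astype(np.uint8)
    k,l,st,ce=cv2.connectedComponentsWithStats(m)
    for i in range(1,k):
        if st[i,4]>15: print(n,'blue',st[i],ce[i],atz(n,*ce[i],.118))
    m=((r-b>40)&(g-b>15)).astype(np.uint8)
    k,l,st,ce=cv2.connectedComponentsWithStats(m)
    for i in range(1,k):
        if st[i,4]>40: print(n,'brass',st[i],ce[i],atz(n,*ce[i],.09))
cv2.imwrite('pics/c.png',np.hstack([cv2.resize(cv2.imread('pics/top.png')[215:287,350:430],(400,360),interpolation=2),cv2.resize(cv2.imread('pics/scene.png')[70:142,140:220],(400,360),interpolation=2)]))
for n in ['top','scene']: print(n, ray(n,256,192))
E
```

```text
top blue [244 196  12  12  85] [249.55294118 201.42352941] [0.5824 0.0993 0.118 ]
top brass [ 180   45  149   83 8023] [255.52299639  88.91075657] [0.832  0.0934 0.09  ]
top brass [300 143  23  20  86] [307.47674419 156.48837209] [ 0.6835 -0.0231  0.09  ]
top brass [237 150  15  17 184] [243.42391304 158.16304348] [0.6771 0.1163 0.09  ]
top brass [389 242  20  21 236] [399.40677966 251.83050847] [ 0.4834 -0.22    0.09  ]
top brass [288 307  61  12 383] [318.06266319 312.77284595] [ 0.3517 -0.0497  0.09  ]
scene blue [262 173  14  11  81] [268.4691358  178.74074074] [0.5846 0.1012 0.118 ]
scene brass [492  27  20  33 388] [504.58505155  44.23453608] [-0.1456  0.3035  0.09  ]
scene brass [172  83  19  16 205] [180.85365854  89.28292683] [ 0.4866 -0.2151  0.09  ]
scene brass [254  94  45  29 276] [275.73188406 107.73550725] [ 0.4019 -0.0135  0.09  ]
scene brass [155 197  31  21 249] [172.37751004 209.85542169] [ 0.728 -0.003  0.09 ]
scene brass [   52   212   235   172 18645] [167.97940467 310.37666935] [0.8604 0.1189 0.09  ]
scene brass [235 213  18  40 482] [243.2780083 230.3340249] [0.683  0.1217 0.09  ]
top (array([0.56552667, 0.06459782, 0.85653661]), array([ 0.0497984 ,  0.02930028, -0.99849666]))
scene (array([0.95245021, 0.34576505, 0.69871261]), array([-0.46508779, -0.343487  , -0.81633799]))
```

View pics/c.png

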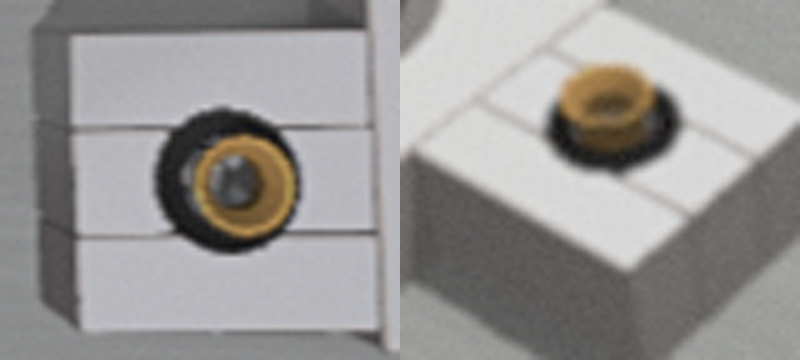

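```bash
python3 -m jog '[{"grip":0,"travel":[2.5,-3.4,0],"twist":-3.7},{"grip":0,"travel":[2.5,-3.4,0],"twist":-3.7},{"grip":0,"travel":[2.5,-3.4,0],"twist":-3.7},{"grip":0,"travel":[2.5,-3.4,0],"twist":-3.7},{"grip":0,"travel":[2.5,-3.4,0],"twist":-3.7},{"grip":0,"travel":[2.5,-3.4,0],"twist":-3.7},{"grip":0,"travel":[2.5,-3.4,0],"twist":-3.7}]' 20
python3 -m jog '[{"grip":0,"travel":[2.5,-3.4,0],"twist":-3.7},{"grip":0,"travel":[2.5,-3.4,0],"twist":-3.7},{"grip":0,"travel":[2.5,-3.4,0],"twist":-3.7},{"grip":0,"travel":[2.0,-3.4,0],"twist":-3.7},{"grip":0,"travel":[1.5,-3.4,0],"twist":-3.7},{"grip":0,"travel":[1,-2,0],"twist":-3.7},{"grip":0,"travel":[0,0,0],"twist":0},{"grip":0,"travel":[0,0,0],"twist":0}]'
python3 - <<'E'
from h import *
from scipy.spatial.transform import Rotation as Q
o=get_obs();snap('wrist','w1.png');see('tube_blue_mid','wrist')
print(o['time'],o['position'],o['ft_force'],Q.from_quat(o['tool_rot']).as_matrix()[:,1],o['q'])
# ring triangulation
A=ray('top',399,252.4);B=ray('scene',181.4,87.6)
s=np.linalg.lstsq(np.c_[A[1],-B[1]],B[0]-A[0],rcond=None)[0]
print(A[0]+s[0]*A[1],B[0]+s[1]*B[1])
im=cv2.imread('pics/w1.png').astype(int);b,g,r=im[...,0],im[...,1],im[...,2]
m=((b>80)&(b-r>50)&(b-g>30)).astype(np.uint8)
k,l,st,ce=cv2.connectedComponentsWithStats(m)
for i in range(1,k):
    if st[i,4]>60: print('blue',st[i],ce[i],atz('wrist',*ce[i],.118,o))
E
```

```text
time: 1.35
position: [0.4105, 0.3399, 0.2448]
tool_rot: [0.407, 0.913, 0.0, 0.0]
ft_force: [0.7, 0.3, -0.7]
grip_width: 0.087
time: 2.15
position: [0.5295, 0.1511, 0.2445]
tool_rot: [0.575, 0.818, 0.0, -0.0]
ft_force: [-0.4, -0.5, -0.2]
grip_width: 0.0871
tube_blue_mid wrist 0.76 [0.5764 0.1115 0.1092]
2.15 [0.52945775 0.15113328 0.24452451] [-0.41005691 -0.45574663 -0.15493609] [ 9.40751486e-01  3.39096702e-01 -2.61998438e-04] [ 7.47642297e-02  4.27640098e-01  1.62036897e+00  6.49014029e-04
  1.09401593e+00 -2.71490209e-01]
[ 0.48215462 -0.21920958  0.08989212] [ 0.48146969 -0.21839107  0.08966359]
blue [278 246  25  14 195] [290.19487179 252.30769231] [0.5803 0.1046 0.118 ]
```

View pics/w1.png

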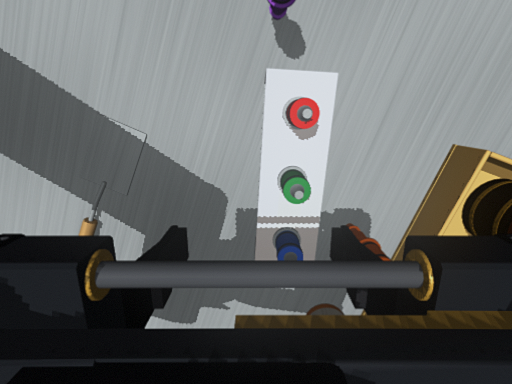

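The wrist view looks along the rack: red nozzle at about (307,113), green at (298,194), and blue at about (290,252), half hidden by the gripper crossbar. I use red and green to extrapolate to the blue position.

Run:
```python
from h import *
o=get_obs();im=cv2.imread('pics/w1.png').astype(int);b,g,r=im[...,0],im[...,1],im[...,2]
a=atz('wrist',307,113,.135,o);c=atz('wrist',298,194.5,.135,o)
for m in [(r>90)&(r-g>70),(g-r>40)&(g-b>20)]:
    k,l,st,ce=cv2.connectedComponentsWithStats(m.astype(np.uint8))
    for i in range(1,k):
        if 100<st[i,4]<3000:
            u,v,w,h=st[i,:4];cc=(u+w/2,v+h/2);print(st[i],atz('wrist',*cc,.118,o))
print(a,c,c-a,2*c-a, np.linalg.norm(c-a))
T=cv2.imread('pics/top.png').astype(int)
P=np.array([atz('top',u,v,.118) for u,v in [(186,219),(218,211),(250,202)]]);print(P)
```

```text
[290  98  30  31 530] [0.5421 0.2362 0.118 ]
[283 177  28  27 411] [0.5619 0.1683 0.118 ]
[0.541  0.2363 0.135 ] [0.5604 0.1687 0.135 ] [ 0.0194 -0.0676  0.    ] [0.5798 0.1011 0.135 ] 0.07032865703253548
[[0.5428 0.2312 0.118 ]
 [0.561  0.1647 0.118 ]
 [0.5812 0.0983 0.118 ]]
```

```bash
python3 -m jog '[{"grip":0,"travel":[2.6,-2.6,0],"twist":-3.7},{"grip":0,"travel":[2.55,-2.5,0],"twist":0},{"grip":0,"travel":[0,0,-3.5],"twist":0},{"grip":0,"travel":[0,0,-3.5],"twist":0},{"grip":0,"travel":[0,0,-3],"twist":0},{"grip":0,"travel":[0,0,-2],"twist":0},{"grip":0,"travel":[0,0,-1.6],"twist":0},{"grip":0,"travel":[0,0,0],"twist":0}]'
python3 - <<'E'
from h import *
o=get_obs();print(o['position'],o['ft_force'])
a=camera('scene')[130:250,210:370];b=camera('top')[150:270,170:330]
cv2.imwrite('pics/d.png',cv2.resize(np.hstack([a,b])[:,:,::-1].copy(),(800,300),interpolation=2))
E
```

```text
time: 3.05
position: [0.5787, 0.1018, 0.1063]
tool_rot: [0.6, 0.8, -0.002, -0.002]
ft_force: [-0.5, 0.1, 1.0]
grip_width: 0.0873
[0.5787481  0.10176251 0.10630211] [-0.47993126  0.13557575  0.98320862]
```

View pics/d.png

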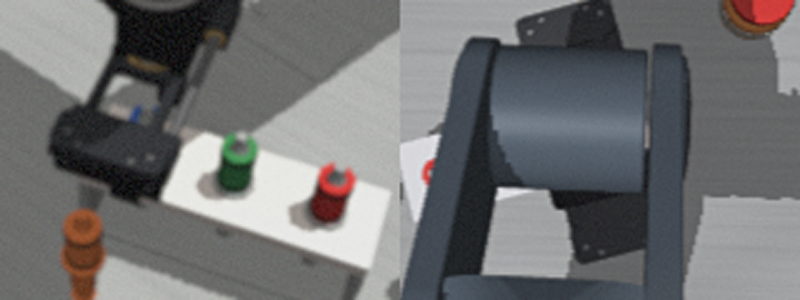

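Blue shows between the fingers at about (135,115) in the left half, and green and red stand clear. Closing.

```bash
python3 -m jog '[{"grip":0,"travel":[0.2,-0.2,0.15],"twist":0},{"grip":120,"travel":[0,0,0],"twist":0},{"grip":160,"travel":[0,0,0],"twist":0},{"grip":200,"travel":[0,0,0],"twist":0},{"grip":230,"travel":[0,0,0],"twist":0},{"grip":255,"travel":[0,0,0],"twist":0},{"grip":255,"travel":[0,0,0],"twist":0},{"grip":255,"travel":[0,0,0],"twist":0}]' 45
python3 -m jog '[{"grip":255,"travel":[0,0,0],"twist":0},{"grip":255,"travel":[0,0,0],"twist":0},{"grip":255,"travel":[0,0,0],"twist":0},{"grip":255,"travel":[0,0,0],"twist":0}]'
```

```text
time: 3.95
position: [0.583, 0.0983, 0.11]
tool_rot: [0.601, 0.799, -0.0, -0.0]
ft_force: [1.2, -1.2, 0.6]
grip_width: 0.0386
time: 4.35
position: [0.5829, 0.0983, 0.11]
tool_rot: [0.601, 0.799, -0.0, -0.0]
ft_force: [0.6, -0.4, -0.2]
grip_width: 0.0249
```

```bash
python3 -m jog '[{"grip":255,"travel":[0,0,1],"twist":0},{"grip":255,"travel":[0,0,3],"twist":0},{"grip":255,"travel":[0,0,3.5],"twist":0},{"grip":255,"travel":[0,0,3.5],"twist":0},{"grip":255,"travel":[0,0,3],"twist":0},{"grip":255,"travel":[0,0,0],"twist":0},{"grip":255,"travel":[0,0,0],"twist":0}]'
python3 - <<'E'
from h import *
snap('scene','e.png',(130,60,400,260),2.5)
E
```

```text
time: 5.05
position: [0.5829, 0.0983, 0.2507]
tool_rot: [0.601, 0.799, 0.0, 0.001]
ft_force: [-0.6, -0.2, -2.2]
grip_width: 0.025
```

View pics/e.png

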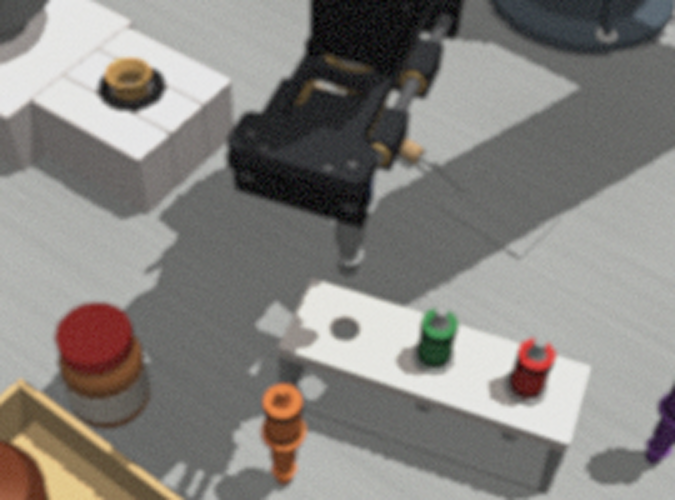

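The tube is held upright with its tip at about (350,262) in the crop. Its hole is empty, and green and red still hang in the rack. Carrying it to the socket.

```bash
python3 -m jog '[{"grip":255,"travel":[-0.7,-2.2,0],"twist":0},{"grip":255,"travel":[-1.2,-3.8,0],"twist":0},{"grip":255,"travel":[-1.3,-4.1,0],"twist":0},{"grip":255,"travel":[-1.3,-4.1,0],"twist":0},{"grip":255,"travel":[-1.3,-4.1,0],"twist":0},{"grip":255,"travel":[-1.3,-4.1,0],"twist":0},{"grip":255,"travel":[-1.2,-3.8,0],"twist":0},{"grip":255,"travel":[-1,-3.1,0],"twist":0}]'
python3 -m jog '[{"grip":255,"travel":[-0.8,-2.4,0],"twist":0},{"grip":255,"travel":[0,0,-2],"twist":0},{"grip":255,"travel":[0,0,-1.6],"twist":0},{"grip":255,"travel":[0,0,0],"twist":0},{"grip":255,"travel":[0,0,0],"twist":0}]'
python3 - <<'E'
from h import *
o=get_obs();print(o['position'],o['ft_force'],o['moment'])
a=camera('scene')[40:160,110:270];b=camera('wrist')
cv2.imwrite('pics/f.png',cv2.resize(a[:,:,::-1].copy(),(800,600),interpolation=2))
cv2.imwrite('pics/wf.png',b[:,:,::-1].copy())
p=o['position'];c=get_calibration('scene')
E
```

```text
time: 5.9
position: [0.4882, -0.1961, 0.248]
tool_rot: [0.601, 0.799, -0.0, -0.002]
ft_force: [1.1, -0.0, -0.8]
grip_width: 0.0251
time: 6.4
position: [0.4813, -0.2182, 0.2128]
tool_rot: [0.601, 0.799, -0.0, -0.002]
ft_force: [0.9, 0.2, -1.2]
grip_width: 0.025
[ 0.48131798 -0.21815352  0.2127638 ] [ 0.8643231   0.15674337 -1.24926571] [-0.06699956  0.03379913 -0.03460228]
```

View pics/f.png

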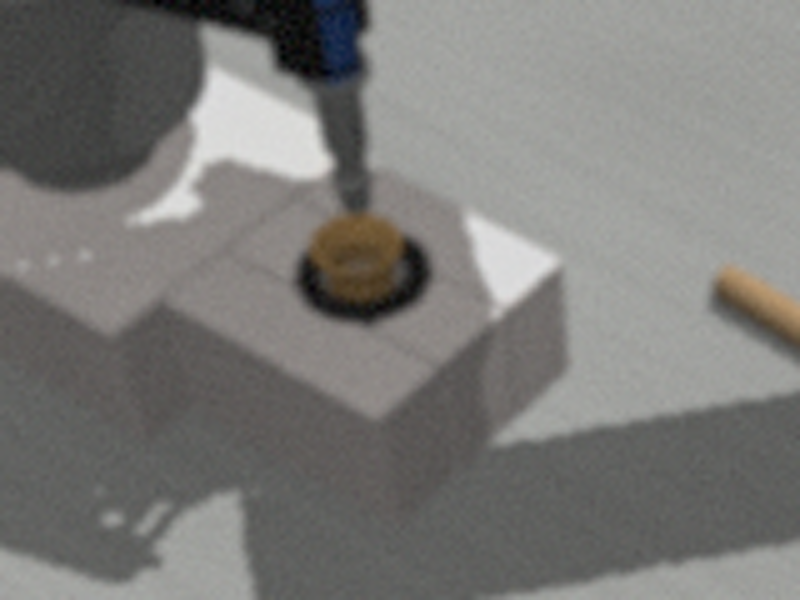

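View pics/wf.png

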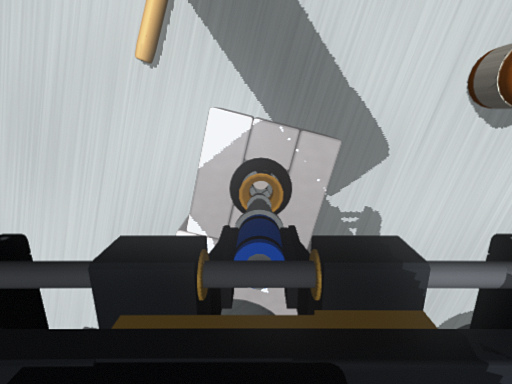

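The wrist view shows the tip over the ring, both at about (261,190). In the scene crop the tip is at (355,205), just above the ring centre at (358,238). I check the parallax.

Run:
```python
from h import *
o=get_obs();tz=o['position'][2]-.103
def tri(a,b):
    A=ray('wrist',*a,o);B=ray('scene',*b)
    s=np.linalg.lstsq(np.c_[A[1],-B[1]],B[0]-A[0],rcond=None)[0];return A[0]+s[0]*A[1],B[0]+s[1]*B[1]
print(tz,'tip w',atz('wrist',261,190,tz,o),'s',atz('scene',181,81,tz))
print('ring w',atz('wrist',261,192,.09,o),'s',atz('scene',181.6,87.6,.09))
print(tri((261,192),(181.6,87.6)))
im=cv2.imread('pics/wf.png')[140:240,210:310];cv2.imwrite('pics/wg.png',cv2.resize(im,(600,600),interpolation=2))
```

```text
0.1111251490173875 tip w [ 0.4814 -0.2077  0.1111] s [ 0.4827 -0.2144  0.1111]
ring w [ 0.4837 -0.215   0.09  ] s [ 0.4814 -0.2177  0.09  ]
(array([ 0.48345431, -0.21424152,  0.09296913]), array([ 0.48389136, -0.21480897,  0.09315625]))
```

View pics/wg.png

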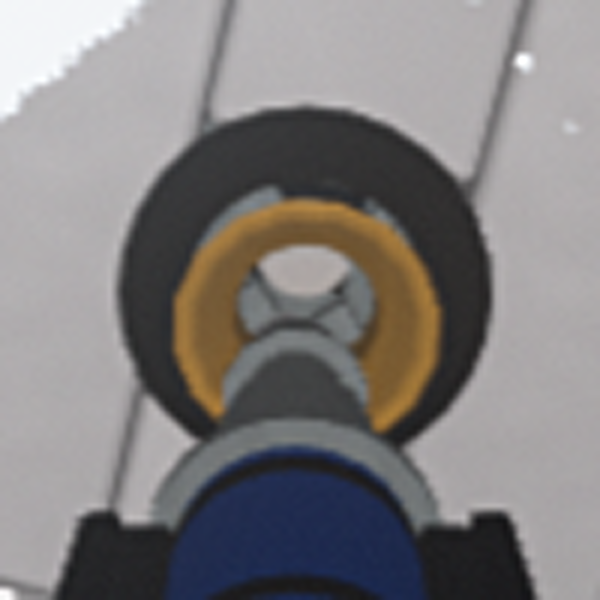

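The crop shows the tip's far edge at about (300,320), so the tip centre is near (300,360), and the ring centre is near (307,325).

Run:
```python
from h import *
o=get_obs();tz=o['position'][2]-.103
for z in (.09,.092):print('ring',atz('wrist',261.2,193.5,z,o))
for v in (198,200,202):print('tip',atz('wrist',260,v,tz,o))
# expected projection of tip at TCP xy and ring extents check
def proj(X):
    from scipy.spatial.transform import Rotation as Q
    c=get_calibration('wrist');T=np.array(c['T_tool_cam']);R=Q.from_quat(o['tool_rot']).as_matrix()
    x=np.linalg.inv(T)@np.r_[R.T@(np.array(X)-o['position']),1];s=x[:2]/x[2];s=s*(1+c['k1']*(s@s))
    return np.round([c['fx']*s[0]+c['cx'],c['fy']*s[1]+c['cy']],1)
p=o['position']
print('tip exp',proj([p[0],p[1],tz]))
for cz in (.09,):
  for cx,cy in ((.482,-.219),(.483,-.216)):
    t=np.linspace(0,2*np.pi,60);E=np.array([proj([cx+.0215*np.cos(a),cy+.0215*np.sin(a),cz]) for a in t]);
    print('ring exp crop',(E.min(0)-[210,140])*6,(E.max(0)-[210,140])*6)
t=np.linspace(0,2*np.pi,60)
for r,dz in ((.006,0),(.010,.012),(.016,.071)):
    E=np.array([proj([p[0]+r*np.cos(a),p[1]+r*np.sin(a),tz+dz]) for a in t]);print('tube',r,(E.min(0)-[210,140])*6,(E.max(0)-[210,140])*6)
```

```text
ring [ 0.4843 -0.2164  0.09  ]
ring [ 0.4841 -0.2158  0.092 ]
tip [ 0.4826 -0.2149  0.1111]
tip [ 0.4831 -0.2167  0.1111]
tip [ 0.4836 -0.2184  0.1111]
tip exp [258.5 201.8]
ring exp crop [152.4 199.2] [424.8 460.2]
ring exp crop [163.8 182.4] [436.2 445.2]
tube 0.006 [250.2 331.2] [331.8 409.2]
tube 0.01 [219.6 327.6] [362.4 463.2]
tube 0.016 [141.6 427.8] [439.8 703.2]
```

```bash
python3 -m jog '[{"grip":255,"travel":[0.25,-0.15,0],"twist":0},{"grip":255,"travel":[0,0,-0.7],"twist":0},{"grip":255,"travel":[0,0,-0.7],"twist":0},{"grip":255,"travel":[0,0,-0.4],"twist":0},{"grip":255,"travel":[0,0,-0.4],"twist":0},{"grip":255,"travel":[0,0,-0.3],"twist":0},{"grip":255,"travel":[0,0,0],"twist":0}]' 55
python3 -m jog '[{"grip":255,"travel":[0,0,-0.3],"twist":0},{"grip":255,"travel":[0,0,-0.3],"twist":0},{"grip":255,"travel":[0,0,0],"twist":0},{"grip":255,"travel":[0,0,0],"twist":0}]'
python3 - <<'E'
from h import *
o=get_obs();print(o['position'],o['ft_force'],o['moment'])
E
```

```text
time: 7.2
position: [0.4843, -0.22, 0.1885]
tool_rot: [0.601, 0.799, -0.0, -0.001]
ft_force: [-0.3, -0.1, -1.2]
grip_width: 0.0249
time: 7.6
position: [0.4845, -0.2202, 0.183]
tool_rot: [0.601, 0.799, 0.0, -0.0]
ft_force: [-0.3, -0.6, -2.2]
grip_width: 0.0247
[ 0.48453684 -0.22020085  0.18300411] [-0.3203832  -0.64148688 -2.1697085 ] [-0.07605211  0.03724915 -0.02683098]
```

```bash
python3 -m jog '[{"grip":255,"travel":[0,0,-0.3],"twist":0},{"grip":255,"travel":[0,0,-0.3],"twist":0},{"grip":255,"travel":[0,0,-0.3],"twist":0},{"grip":255,"travel":[0,0,0],"twist":0}]'
python3 -m jog '[{"grip":255,"travel":[0,0,-0.3],"twist":0},{"grip":255,"travel":[0,0,-0.3],"twist":0},{"grip":255,"travel":[0,0,-0.2],"twist":0},{"grip":255,"travel":[0,0,0],"twist":0}]'
python3 - <<'E'
from h import *
o=get_obs();print(o['position'],o['ft_force'],o['moment'])
a=camera('scene')[40:130,130:250];b=camera('wrist')[140:240,195:328]
b=cv2.resize(b,(400,300),interpolation=2);a=cv2.resize(a,(400,300),interpolation=2)
cv2.imwrite('pics/i.png',np.hstack([a,b])[:,:,::-1].copy())
E
```

```text
time: 8.0
position: [0.4842, -0.22, 0.1735]
tool_rot: [0.601, 0.799, -0.0, -0.001]
ft_force: [-0.5, 0.8, -1.2]
grip_width: 0.025
time: 8.4
position: [0.4844, -0.2201, 0.1657]
tool_rot: [0.601, 0.799, -0.0, -0.0]
ft_force: [-0.1, -0.3, -1.0]
grip_width: 0.0251
[ 0.48435735 -0.22009971  0.1656633 ] [-0.09417307 -0.2712334  -1.00894141] [-0.09364241  0.03165106  0.01878903]
```

View pics/i.png

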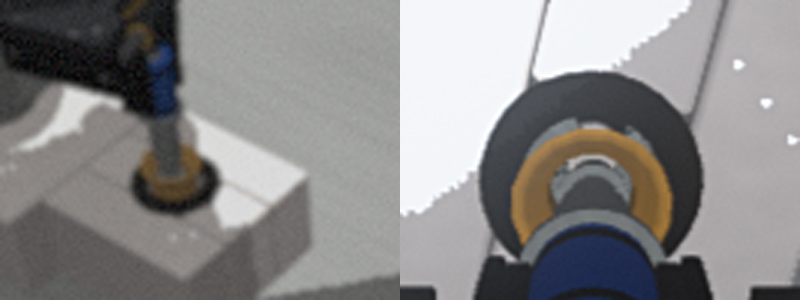

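The tube is in the bore with the ring centred and negligible side force. I ease down and watch the force.

```bash
python3 -m jog '[{"grip":255,"travel":[0,0,-0.2],"twist":0},{"grip":255,"travel":[0,0,-0.2],"twist":0},{"grip":255,"travel":[0,0,0],"twist":0}]' | egrep 'pos|ft'
python3 -m jog '[{"grip":255,"travel":[0,0,-0.2],"twist":0},{"grip":255,"travel":[0,0,-0.1],"twist":0},{"grip":255,"travel":[0,0,0],"twist":0}]'| egrep 'pos|ft'
python3 -m jog '[{"grip":255,"travel":[0,0,-0.1],"twist":0},{"grip":255,"travel":[0,0,-0.1],"twist":0},{"grip":255,"travel":[0,0,0],"twist":0}]'| egrep 'pos|ft'
python3 - <<'E'
from h import *
for i in range(4):
    o=get_obs();print(o['time'],o['position'][2],o['ft_force'])
E
```

```text
position: [0.4844, -0.2201, 0.1618]
ft_force: [-0.2, 1.1, -1.5]
position: [0.4845, -0.2202, 0.1589]
ft_force: [0.0, 0.4, -1.1]
position: [0.4844, -0.2201, 0.1569]
ft_force: [-1.5, 0.0, -0.7]
9.4 0.15693850978451743 [-1.47133155  0.00777082 -0.74311504]
9.4 0.15693850978451743 [-1.47133155  0.00777082 -0.74311504]
9.4 0.15693850978451743 [-1.47133155  0.00777082 -0.74311504]
9.4 0.15693850978451743 [-1.47133155  0.00777082 -0.74311504]
```

```bash
for i in 1; do
python3 -m jog '[{"grip":255,"travel":[0,0,-0.1],"twist":0},{"grip":255,"travel":[0,0,0],"twist":0}]' | egrep 'pos|ft'
python3 -m jog '[{"grip":255,"travel":[0,0,-0.1],"twist":0},{"grip":255,"travel":[0,0,0],"twist":0}]' | egrep 'pos|ft'
python3 -m jog '[{"grip":255,"travel":[0,0,-0.1],"twist":0},{"grip":255,"travel":[0,0,0],"twist":0}]' | egrep 'pos|ft'
python3 -m jog '[{"grip":255,"travel":[0,0,-0.1],"twist":0},{"grip":255,"travel":[0,0,0],"twist":0}]' | egrep 'pos|ft'
done
```

```text
position: [0.4843, -0.22, 0.1559]
ft_force: [0.2, 0.4, -2.3]
position: [0.4844, -0.2201, 0.1549]
ft_force: [-0.4, 0.9, -1.2]
position: [0.4845, -0.2202, 0.1539]
ft_force: [0.1, 1.2, -1.4]
position: [0.4846, -0.2202, 0.1529]
ft_force: [-0.2, 0.5, -0.7]
```

```bash
python3 -m jog '[{"grip":255,"travel":[0,0,-0.1],"twist":0},{"grip":255,"travel":[0,0,0],"twist":0}]' | egrep 'pos|ft'
python3 -m jog '[{"grip":255,"travel":[0,0,-0.1],"twist":0},{"grip":255,"travel":[0,0,0],"twist":0}]' | egrep 'pos|ft'
python3 -m jog '[{"grip":255,"travel":[0,0,-0.1],"twist":0},{"grip":255,"travel":[0,0,0],"twist":0}]' | egrep 'pos|ft'
python3 -m jog '[{"grip":255,"travel":[0,0,-0.1],"twist":0},{"grip":255,"travel":[0,0,0],"twist":0}]' | egrep 'pos|ft'
```

```text
position: [0.4846, -0.2202, 0.1519]
ft_force: [-0.4, 0.9, -1.1]
position: [0.4846, -0.2202, 0.1509]
ft_force: [0.5, -0.5, -1.3]
position: [0.4846, -0.2202, 0.15]
ft_force: [0.1, 0.0, -1.1]
position: [0.4846, -0.2202, 0.1489]
ft_force: [0.3, 1.3, -0.9]
```

```bash
python3 -m jog '[{"grip":255,"travel":[0,0,-0.1],"twist":0},{"grip":255,"travel":[0,0,0],"twist":0}]' | egrep 'pos|ft'
python3 -m jog '[{"grip":255,"travel":[0,0,-0.1],"twist":0},{"grip":255,"travel":[0,0,0],"twist":0}]' | egrep 'pos|ft'
python3 -m jog '[{"grip":255,"travel":[0,0,-0.1],"twist":0},{"grip":255,"travel":[0,0,0],"twist":0}]' | egrep 'pos|ft'
python3 -m jog '[{"grip":255,"travel":[0,0,-0.1],"twist":0},{"grip":255,"travel":[0,0,0],"twist":0}]' | egrep 'pos|ft'
```

```text
position: [0.4846, -0.2202, 0.148]
ft_force: [-0.9, 0.8, -0.3]
position: [0.4846, -0.2203, 0.147]
ft_force: [-0.3, 0.5, 0.7]
position: [0.4848, -0.2204, 0.1462]
ft_force: [-0.1, 0.5, 1.0]
position: [0.4849, -0.2205, 0.1454]
ft_force: [-0.4, 0.4, 3.3]
```

Contact with the catches has begun: force is rising from the weight baseline of about -1.3 N.

```bash
python3 -m jog '[{"grip":255,"travel":[0,0,-0.1],"twist":0},{"grip":255,"travel":[0,0,0],"twist":0}]' | egrep 'pos|ft'
python3 -m jog '[{"grip":255,"travel":[0,0,-0.1],"twist":0},{"grip":255,"travel":[0,0,0],"twist":0}]' | egrep 'pos|ft'
python3 -m jog '[{"grip":255,"travel":[0,0,-0.1],"twist":0},{"grip":255,"travel":[0,0,0],"twist":0}]' | egrep 'pos|ft'
```

```text
position: [0.485, -0.2205, 0.1444]
ft_force: [-0.3, 0.2, 4.7]
position: [0.4851, -0.2206, 0.1434]
ft_force: [-0.1, 0.5, 5.7]
position: [0.4851, -0.2206, 0.1424]
ft_force: [0.0, 0.5, 5.5]
```

```bash
python3 -m jog '[{"grip":255,"travel":[0,0,-0.1],"twist":0},{"grip":255,"travel":[0,0,0],"twist":0}]' | egrep 'pos|ft'
python3 -m jog '[{"grip":255,"travel":[0,0,-0.1],"twist":0},{"grip":255,"travel":[0,0,0],"twist":0}]' | egrep 'pos|ft'
python3 -m jog '[{"grip":255,"travel":[0,0,-0.1],"twist":0},{"grip":255,"travel":[0,0,0],"twist":0}]' | egrep 'pos|ft'
```

```text
position: [0.4851, -0.2206, 0.1415]
ft_force: [-0.2, 0.5, 5.8]
position: [0.4852, -0.2206, 0.1406]
ft_force: [-0.5, -0.1, 6.5]
position: [0.4852, -0.2207, 0.1396]
ft_force: [-0.2, 0.6, 7.1]
```

```bash
python3 -m jog '[{"grip":255,"travel":[0,0,-0.1],"twist":0},{"grip":255,"travel":[0,0,0],"twist":0}]' | egrep 'pos|ft'
python3 -m jog '[{"grip":255,"travel":[0,0,-0.1],"twist":0},{"grip":255,"travel":[0,0,0],"twist":0}]' | egrep 'pos|ft|wid'
```

```text
position: [0.4852, -0.2207, 0.1387]
ft_force: [-0.4, -0.4, 7.6]
position: [0.4851, -0.2206, 0.1373]
ft_force: [0.8, 0.2, 5.2]
grip_width: 0.0252
```

First easing at z about 0.138, so I expect the click near 0.132.

```bash
python3 -m jog '[{"grip":255,"travel":[0,0,-0.1],"twist":0},{"grip":255,"travel":[0,0,0],"twist":0}]' | egrep 'pos|ft'
python3 -m jog '[{"grip":255,"travel":[0,0,-0.1],"twist":0},{"grip":255,"travel":[0,0,0],"twist":0}]' | egrep 'pos|ft'
python3 -m jog '[{"grip":255,"travel":[0,0,-0.1],"twist":0},{"grip":255,"travel":[0,0,0],"twist":0}]' | egrep 'pos|ft|wid'
```

```text
position: [0.4852, -0.2206, 0.1364]
ft_force: [0.4, 0.0, 7.3]
position: [0.4852, -0.2207, 0.1356]
ft_force: [0.1, -0.4, 7.5]
position: [0.4852, -0.2207, 0.1347]
ft_force: [-1.2, -0.2, 8.3]
grip_width: 0.0249
```

```bash
python3 -m jog '[{"grip":255,"travel":[0,0,-0.1],"twist":0},{"grip":255,"travel":[0,0,0],"twist":0}]' | egrep 'pos|ft'
python3 -m jog '[{"grip":255,"travel":[0,0,-0.1],"twist":0},{"grip":255,"travel":[0,0,0],"twist":0}]' | egrep 'pos|ft'
```

```text
position: [0.4851, -0.2206, 0.1335]
ft_force: [1.1, 0.1, 6.0]
position: [0.4852, -0.2207, 0.1328]
ft_force: [-1.4, 0.9, 9.1]
```

```bash
python3 -m jog '[{"grip":255,"travel":[0,0,-0.05],"twist":0},{"grip":255,"travel":[0,0,0],"twist":0}]' | egrep 'pos|ft'
```

```text
position: [0.4853, -0.2208, 0.1325]
ft_force: [0.5, -1.1, 9.6]
```

```bash
python3 -m jog '[{"grip":255,"travel":[0,0,-0.05],"twist":0},{"grip":255,"travel":[0,0,0],"twist":0}]' | egrep 'pos|ft'
python3 -m jog '[{"grip":255,"travel":[0,0,-0.05],"twist":0},{"grip":255,"travel":[0,0,0],"twist":0}]' | egrep 'pos|ft'
```

```text
position: [0.4854, -0.2209, 0.1322]
ft_force: [0.1, 0.6, 11.1]
position: [0.4855, -0.221, 0.132]
ft_force: [-1.1, -0.6, 12.1]
```

```bash
python3 -m jog '[{"grip":255,"travel":[0,0,-0.05],"twist":0},{"grip":255,"travel":[0,0,0],"twist":0}]' | egrep 'pos|ft'
```

```text
position: [0.4857, -0.2211, 0.1316]
ft_force: [-0.1, -0.2, 14.4]
```

```bash
python3 -m jog '[{"grip":255,"travel":[0,0,0],"twist":0},{"grip":255,"travel":[0,0,0],"twist":0}]'; python3 -m jog '[{"grip":255,"travel":[0,0,0],"twist":0}]'|egrep 'ft'
```

```text
time: 15.4
position: [0.4858, -0.2212, 0.1318]
tool_rot: [0.601, 0.799, -0.0, 0.002]
ft_force: [-1.0, 0.6, 13.9]
grip_width: 0.0243
ft_force: [0.1, -0.3, 13.6]
```

```bash
python3 -m jog '[{"grip":255,"travel":[0,0,-0.03],"twist":0},{"grip":255,"travel":[0,0,0],"twist":0}]'|egrep 'pos|ft'; python3 -m jog '[{"grip":255,"travel":[0,0,0.2],"twist":0},{"grip":255,"travel":[0,0,0],"twist":0}]'|egrep 'pos|ft'; python3 -m jog '[{"grip":255,"travel":[0,0,0.2],"twist":0},{"grip":255,"travel":[0,0,0],"twist":0}]'|egrep 'pos|ft'
```

```text
position: [0.4859, -0.2212, 0.1316]
ft_force: [0.4, 1.4, 14.3]
position: [0.4857, -0.221, 0.1329]
ft_force: [1.2, 0.2, 9.0]
position: [0.4853, -0.2208, 0.1343]
ft_force: [0.3, -1.1, 5.1]
```

```bash
python3 -m jog '[{"grip":255,"travel":[0,0,0.1],"twist":0},{"grip":255,"travel":[0,0,0],"twist":0}]'|egrep 'pos|ft'; python3 -m jog '[{"grip":255,"travel":[0,0,0.1],"twist":0},{"grip":255,"travel":[0,0,0],"twist":0}]'|egrep 'pos|ft'; python3 -m jog '[{"grip":255,"travel":[0,0,0.1],"twist":0},{"grip":255,"travel":[0,0,0],"twist":0}]'|egrep 'pos|ft'
```

```text
position: [0.4847, -0.2204, 0.1347]
ft_force: [0.5, -1.0, 3.9]
position: [0.4842, -0.22, 0.1353]
ft_force: [0.4, -0.6, 0.6]
position: [0.484, -0.2198, 0.1361]
ft_force: [0.8, 0.4, -2.9]
```

```bash
python3 -m jog '[{"grip":255,"travel":[0,0,0.1],"twist":0},{"grip":255,"travel":[0,0,0],"twist":0}]'|egrep 'pos|ft'; python3 -m jog '[{"grip":255,"travel":[0,0,0.1],"twist":0},{"grip":255,"travel":[0,0,0],"twist":0}]'|egrep 'pos|ft'
```

```text
position: [0.4838, -0.2197, 0.1369]
ft_force: [-0.0, -0.2, -6.2]
position: [0.4837, -0.2196, 0.1379]
ft_force: [1.8, 0.3, -10.9]
```

```bash
python3 -m jog '[{"grip":255,"travel":[0,0,0.05],"twist":0},{"grip":255,"travel":[0,0,0],"twist":0},{"grip":255,"travel":[0,0,0],"twist":0}]'
```

```text
time: 17.4
position: [0.4838, -0.2197, 0.1386]
tool_rot: [0.601, 0.799, -0.0, -0.001]
ft_force: [0.2, -0.1, -14.4]
grip_width: 0.0246
```

The locked tube resists the pull: 14.4 N minus about 1.3 N of weight is 13 N, roughly 2.6 mm of lift at 5 N/mm. I lower to neutral before releasing.

```bash
python3 -m jog '[{"grip":255,"travel":[0,0,-0.15],"twist":0},{"grip":255,"travel":[0,0,-0.1],"twist":0},{"grip":255,"travel":[0,0,0],"twist":0},{"grip":255,"travel":[0,0,0],"twist":0}]'|egrep 'pos|ft'
```

```text
position: [0.4848, -0.2203, 0.1372]
ft_force: [-0.7, 0.1, -8.0]
```

```bash
python3 -m jog '[{"grip":255,"travel":[0,0,-0.05],"twist":0},{"grip":255,"travel":[0,0,0],"twist":0}]'|egrep 'pos|ft'
```

```text
position: [0.4849, -0.2204, 0.1367]
ft_force: [-0.8, 0.5, -6.1]
```

```bash
python3 -m jog '[{"grip":255,"travel":[0,0,-0.1],"twist":0},{"grip":255,"travel":[0,0,0],"twist":0}]'|egrep 'pos|ft'
```

```text
position: [0.4851, -0.2206, 0.1359]
ft_force: [-0.8, 0.7, -2.8]
```

```bash
python3 -m jog '[{"grip":255,"travel":[0,0,-0.03],"twist":0},{"grip":255,"travel":[0,0,0],"twist":0}]'|egrep 'pos|ft'
```

```text
position: [0.4851, -0.2206, 0.1355]
ft_force: [-0.2, 0.1, -0.1]
```

```bash
python3 -m jog '[{"grip":160,"travel":[0,0,0],"twist":0},{"grip":130,"travel":[0,0,0],"twist":0},{"grip":80,"travel":[0,0,0],"twist":0},{"grip":40,"travel":[0,0,0],"twist":0},{"grip":0,"travel":[0,0,0],"twist":0},{"grip":0,"travel":[0,0,0],"twist":0}]' 10
python3 -m jog '[{"grip":0,"travel":[0,0,0],"twist":0},{"grip":0,"travel":[0,0,0],"twist":0},{"grip":0,"travel":[0,0,1],"twist":0},{"grip":0,"travel":[0,0,2],"twist":0},{"grip":0,"travel":[0,0,3],"twist":0},{"grip":0,"travel":[0,0,4],"twist":0},{"grip":0,"travel":[0,0,3],"twist":0},{"grip":0,"travel":[0,0,0],"twist":0}]'
python3 -m jog '[{"grip":0,"travel":[-2,3,0],"twist":0},{"grip":0,"travel":[-3,4,0],"twist":0},{"grip":0,"travel":[-2,4,0],"twist":0},{"grip":0,"travel":[-1,3,0],"twist":0},{"grip":0,"travel":[0,0,0],"twist":0},{"grip":0,"travel":[0,0,0],"twist":0}]'
python3 - <<'E'
from h import *
snap('scene','z.png',(120,20,390,220),2.9)
see('tube_blue_mid','scene')
E
```

```text
time: 19.0
position: [0.4846, -0.2202, 0.1349]
tool_rot: [0.601, 0.799, -0.0, 0.0]
ft_force: [0.3, -0.5, -0.5]
grip_width: 0.0645
time: 19.8
position: [0.487, -0.2218, 0.2703]
tool_rot: [0.601, 0.799, 0.0, 0.006]
ft_force: [-0.4, 0.1, 0.1]
grip_width: 0.0869
time: 20.4
position: [0.4045, -0.08, 0.265]
tool_rot: [0.6, 0.8, -0.0, 0.0]
ft_force: [0.9, 0.5, 0.8]
grip_width: 0.0867
tube_blue_mid scene 0.73 [ 0.4922 -0.2106  0.1245]
```

View pics/z.png

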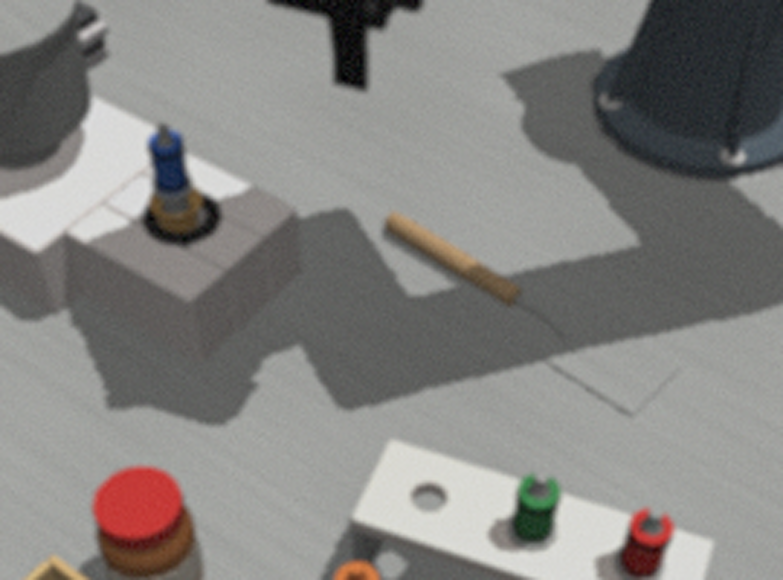

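The blue tube stands upright in the brass ring at about (170,180). Red and green are still in the rack, the jar has not moved, and the robot is clear.

```bash
python3 -c "from rig import *;print(hand_in())"
```

```text
the job is handed in; nothing more can be done
None
```

I took the blue-collared tube out of the rack, locked it in the brass socket, proved the lock with a pull, and let go. The job is handed in, and the clock stood at about 20.4 s of the 51 s allowed.

- **Pushing in:** The force eased first at TCP z ≈ 0.138, then dipped again near 0.1335. After that it rose steeply to about 14.4 N measured, or about 15.7 N on the socket once the tube's weight is added. That is within 15 to 17 N and below the 20 N limit. The second dip came about 4 mm of TCP travel after the first easing, not the expected 6 mm; I took it as the click.
- **Proof pull:** The tube held at about 13 N net, which is roughly 2.6 mm of lift at the socket's 5 N per mm. This is more than the 8 N mentioned. I inferred the lift from force and arm position, because the socket and valve cannot be read directly.
- **After release:** I eased the tube back to near zero force before opening the gripper. The last picture shows it standing upright in the socket. The red and green tubes are still in the rack, the jar looks unmoved, and the robot is touching nothing.

No check failed. The vision network's position for the blue tube after release was about 1 cm from where the gripper left it.

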